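# Square up a row of cartons with the rack's front board and hang the board

## Task

Pick up the blue front board by its grip tab and use it as a straightedge: push the ragged row of four tea cartons back until all four are fully home, square against the stop bar at the back of the wooden rack, then hang the board in the pair of notches closest to the row, fully down, and let go. The cartons are thin card: push gently, and do not crush or tip them or touch them with the hand, do not let the board fall, and leave the jar, the packet and the tin where they are.

Things in the scene. Friction and masses are not known exactly. Their poses are not given: they have to be found in the camera images.
- rack: light wooden rack fixed on the bench: base 186 (x) by 350 (y) by 8 mm thick, two 12 mm side boards up to 72 mm above the bench with inner faces at y = -163 and +163 mm, open front (-x). Origin: centre of the base's underside; x from front to back, y along the row, z up. On its base stands a dark stop bar; its setting differs each time and is not given (next entries)
- notch_right2 (a point): middle of the floor of the middle notch in the rack's -y side board, rack frame (-45, -169, 60) mm, axes as the rack. Three such notches are cut in each side's top edge, at rack x = -65, -45 and -25 mm: 12 mm deep, 13 mm wide along x, open at the top and both sides, upper corners rounded 1.5 mm
- notch_left2 (a point): the same for the middle notch of the +y side board, rack frame (-45, +169, 60) mm. The stop bar (dark wood, 14 by 320 by 45 mm, square to the rack; the rules call it stop_bar_c0, its middle, 7 mm behind its front face) is clamped with its front face anywhere from rack x = +24 to +74 mm: push the row until it goes no further. It does not move
- board_grip (a point): middle of the grip tab of the blue front board (0.26 kg, 10 mm thick all over, both faces alike). It starts leaning 22 degrees from upright on the low cardboard box, lower edge on the bench. Axes: x through the thickness (at the start towards the box), y along its length, z up the board. The tab is 70 mm wide (y), from 35 mm below to 25 mm above this point; the blade's top is at its foot
- board_foot (a point): middle of the blade's straight lower edge, 97 mm below the middle of the tab; same axes. Blade 316 mm long (y), 62 mm high. Two ears 14 mm high carry its top edge on to 368 mm overall; their undersides lie 48 mm above this point and drop into a pair of notches. Hung in them this point is 12 mm above the bench
- board: the same front board; origin at the middle of its lower edge
- box: low closed cardboard box fixed on the bench, 200 (x) by 270 (y) by 45 mm high; origin on the bench under the middle of the face the board leans on, x points into the box, away from the board
- jar: screw-top glass jar, 70 mm across, 120 mm high, bystander; origin under its centre
- packet: green cardboard packet lying flat behind the rack, 70 by 170 by 32 mm, bystander; origin under its centre
- tuna: single flat yellow tin, 86 mm across, 40 mm high, standing on the far half of the box, bystander; origin under its centre
- pack1_c (a point): centre (half-way up) of a tea carton of the row, number 1 counted from the rack's -y side: 80 mm front to back (its x), 68 mm wide (y), 60 mm high, 0.09 to 0.18 kg, thin card that crushes at 25 N (35 N over the row), standing on the rack's 8 mm base 12 to 48 mm short of the stop bar, turned up to 0.06 rad; some overhang the rack's front edge. Axes as the rack's when square
- pack1: the same carton; origin under its centre
- pack2_c (a point): centre (half-way up) of a tea carton of the row, number 2 counted from the rack's -y side: 80 mm front to back (its x), 68 mm wide (y), 60 mm high, 0.09 to 0.18 kg, thin card that crushes at 25 N (35 N over the row), standing on the rack's 8 mm base 12 to 48 mm short of the stop bar, turned up to 0.06 rad; some overhang the rack's front edge. Axes as the rack's when square
- pack2: the same carton; origin under its centre
- pack3_c (a point): centre (half-way up) of a tea carton of the row, number 3 counted from the rack's -y side: 80 mm front to back (its x), 68 mm wide (y), 60 mm high, 0.09 to 0.18 kg, thin card that crushes at 25 N (35 N over the row), standing on the rack's 8 mm base 12 to 48 mm short of the stop bar, turned up to 0.06 rad; some overhang the rack's front edge. Axes as the rack's when square
- pack3: the same carton; origin under its centre
- pack4_c (a point): centre (half-way up) of a tea carton of the row, number 4 counted from the rack's -y side: 80 mm front to back (its x), 68 mm wide (y), 60 mm high, 0.09 to 0.18 kg, thin card that crushes at 25 N (35 N over the row), standing on the rack's 8 mm base 12 to 48 mm short of the stop bar, turned up to 0.06 rad; some overhang the rack's front edge. Axes as the rack's when square
- pack4: the same carton; origin under its centre
Mind the look-alikes: they are no part of the job. What is shaped like the pack2 but purple is not meant.

How it is judged:
By the outcome, as a careful person would: the job done as asked, in the order asked, and still so for the second after the job is handed in, with the robot touching nothing.
It also fails if it takes over 42 s, if anything falls off the work surface, if the arm or the gripper's body presses on something with over 40 N, if the wrist force passes 120 N, or if a joint passes its speed limit or range.

## Robot

A 6-joint arm with a two-finger parallel gripper is mounted at the origin on the work surface. World frame = base frame: x ahead of the robot, y to its left, z up, the work surface at z = 0. Lengths are in mm, angles in rad, forces in N, time in s.
With the tool pointing down it reaches from about 400 to 825 mm from the base axis. Payload 7 kg.
Tool frame: the origin (TCP) lies at the very end of the fingers, on their centre line; the grasp point (between the pads) lies 19 mm behind it; z points along the fingers, y is the direction in which the jaws open and shut (so a half turn about z gives the same grasp; the last joint's range is limited). The gripper opens to 88 mm and grips with 3 to 60 N. Pads are 19 mm wide; open, the fingers measure 130 mm over their backs; the gripper's body (78 mm by 193 mm) begins 47 mm behind the grasp point.
Start: joints at [-0.945, 0.359, 0.012, 0, -1.224, -0.288], TCP at [223.676, -636.839, 191.761] pointing down, gripper open.
Joint ranges: [-3.07, 3.07], [-1.43, 2.12], [-1.02, 1.25], [-3.03, 1.67], [-3.05, -0], [-3.03, 3.03]. Speed limits (rad/s): [2.39, 2.39, 3.01, 3.14, 3.14, 3.14].

## Interface

Orientations are given as a unit quaternion [x, y, z, w].
In Python, from plant import bot gives the robot as it stands. Calls block until the motion is done:
- bot.move_ptp(position, orientation): joint-space move of the TCP to a pose.
- bot.line_to(position, velocity=150, ori=None): straight line of the TCP; ori=None keeps the orientation; velocity is the mean speed in mm/s.
- bot.move_joints(angles): joint-space move.
- bot.move_gripper(opening, force=None): finger opening in mm; force is the grip in N (None keeps the last); returns when the fingers have stopped.
- bot.pause(seconds).
- bot.solve_ik(position, orientation): joint angles nearest the present ones, or None.
- bot.read_state(): the state.
- bot.camera(name): name is "scene" or "top" or "wrist"; returns the picture (480x640x3 uint8, red, green, blue); there is no depth.
- bot.get_calibration(name): a dict with "fx", "fy", "cx", "cy" (pixels), "distortion" ([k1, k2, p1, p2, k3] as OpenCV has them; the pictures are not rectified), "view" (4x4, takes a point from world to camera coordinates); the wrist camera has in their place "T_tool_cam" (4x4, takes a point from camera to tool coordinates, whose origin is the TCP and whose axes are the flange's). Camera axes: x right, y up, looking along -z (the intrinsics and any distortion apply to the point x, -y, -z); pixel columns grow to the right and rows downward; lengths in mm; the calibration is good to about 2 mm. A picture is of the moment at which its call begins: read the wrist's pose just before it. get_calibration takes no time and is no camera call.
A pose or a line that the arm cannot do raises bot.Unreachable and nothing moves.
- bot.close_job(): hands the job in, once; it reports no verdict.
The state is a dict: "t": time; "joint_pos": joint angles; "qvel": joint speeds; "tau": joint torques, N m; "tcp_pos": TCP position; "eef_rot": TCP orientation; "contact_force": force on the tool from outside, world axes, zero at the start; "moment": the same for the moment, N m; "width": finger opening in mm.
Only numpy, scipy, OpenCV 4.12 (cv2) and the standard library are available. Lean on these libraries where they do the work, as an engineer would, in place of code of your own. Each camera call takes 0.05 s, during which the arm holds its last target.

## Working session

There is one attempt and no reset: what is moved stays moved. The work goes in short steps, each a Python script; the robot and the scene stay as the last script left them, time stands still between calls to the robot, and variables do not carry over. Pictures are saved under pics/ and viewed, and the job is handed in when it is done.

```bash
ls; mkdir -p pics; python3 - <<'E'
from plant import bot
import cv2, numpy as np
np.set_printoptions(precision=4,suppress=True)
s=bot.read_state()
for k,v in s.items(): print(k,v)
for n in ["scene","top","wrist"]:
    im=bot.camera(n); cv2.imwrite(f"pics/{n}0.png",im[:,:,::-1])
    print(n,bot.get_calibration(n))
E
```

```text
pics
t 0.0
joint_pos [-0.9449  0.3593  0.0111 -0.0003 -1.2241 -0.2881]
qvel [-0.0008  0.0006 -0.0002  0.001  -0.0007  0.0013]
tau [  0.003  -58.2727  29.305    6.997    0.0068  -0.0001]
tcp_pos [ 223.4909 -636.3611  190.855 ]
eef_rot [-0.168   0.9858  0.0008 -0.0002]
contact_force [ 0.235  -0.049  -0.0229]
moment [-0.025  -0.0131  0.0102]
width 87.29057802207463
scene {'fx': 473.9521394455666, 'fy': 473.9521394455666, 'cx': 321.1075849539862, 'cy': 240.30715402603198, 'distortion': array([0.0361, 0.    , 0.    , 0.    , 0.    ]), 'view': array([[   -0.7581,     0.652 ,     0.0144,   415.3333],
       [   -0.5038,    -0.5995,     0.6219,   278.935 ],
       [    0.4141,     0.4642,     0.783 , -1660.3429],
       [    0.    ,     0.    ,     0.    ,     1.    ]])}
top {'fx': 531.1891491633423, 'fy': 531.1891491633423, 'cx': 321.14869386259676, 'cy': 237.21009783072378, 'distortion': array([-0.0453,  0.    ,  0.    ,  0.    ,  0.    ]), 'view': array([[   -0.0277,    -0.9992,    -0.0301,    66.4031],
       [    0.9868,    -0.0321,     0.1589,  -585.3441],
       [   -0.1597,    -0.0253,     0.9868, -1181.8982],
       [    0.    ,     0.    ,     0.    ,     1.    ]])}
wrist {'fx': 336.0564188037102, 'fy': 336.0564188037102, 'cx': 317.40568594155974, 'cy': 238.6512362936157, 'distortion': array([-0.0628,  0.    ,  0.    ,  0.    ,  0.    ]), 'T_tool_cam': array([[   0.0009,    0.9665,    0.2566,   69.113 ],
       [   1.    ,   -0.0009,    0.    ,   -0.4516],
       [   0.0003,    0.2566,   -0.9665, -194.1308],
       [   0.    ,    0.    ,    0.    ,    1.    ]])}
```

View pics/scene0.png

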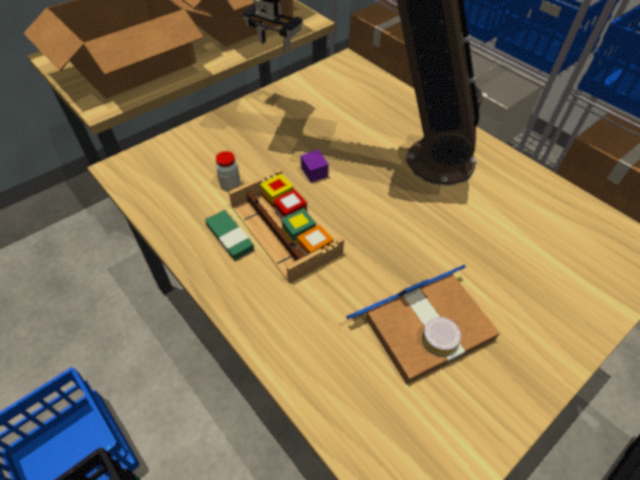

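View pics/top0.png

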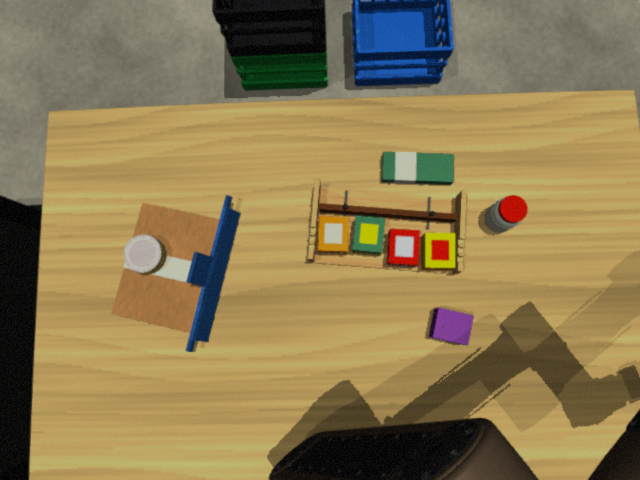

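View pics/wrist0.png

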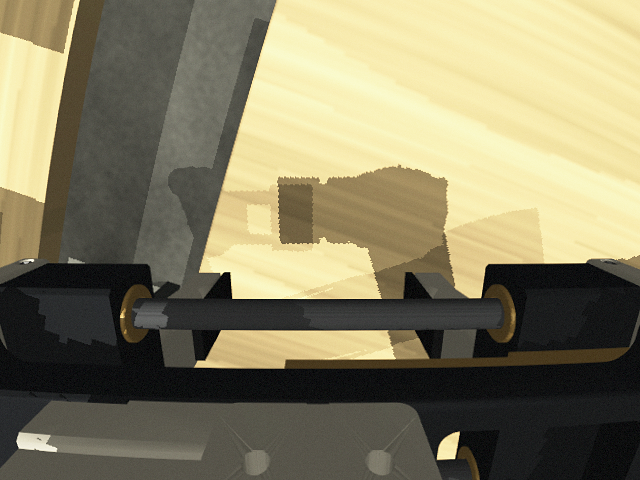

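```bash
cat > h.py <<'E'
import numpy as np, cv2
from plant import bot
from scipy.spatial.transform import Rotation as R
np.set_printoptions(precision=3,suppress=True)
F=np.diag([1.,-1,-1])
def ray(name,uv,T=None):
    c=bot.get_calibration(name)
    K=np.array([[c['fx'],0,c['cx']],[0,c['fy'],c['cy']],[0,0,1]])
    uv=np.asarray(uv,float).reshape(-1,1,2)
    n=cv2.undistortPoints(uv,K,c['distortion']).reshape(-1,2)
    d=np.c_[n,np.ones(len(n))]@F
    Twc=np.linalg.inv(c['view']) if name!='wrist' else T@c['T_tool_cam']
    d=d@Twc[:3,:3].T
    return Twc[:3,3],d
def onz(name,uv,z,T=None):
    o,d=ray(name,uv,T); return o+d*((z-o[2])/d[:,2])[:,None]
def proj(name,P,T=None):
    c=bot.get_calibration(name)
    K=np.array([[c['fx'],0,c['cx']],[0,c['fy'],c['cy']],[0,0,1]])
    V=c['view'] if name!='wrist' else np.linalg.inv(T@c['T_tool_cam'])
    P=np.asarray(P,float).reshape(-1,3)
    Pc=(P@V[:3,:3].T+V[:3,3])@F
    return cv2.projectPoints(Pc,np.zeros(3),np.zeros(3),K,c['distortion'])[0].reshape(-1,2)
def toolT(s=None):
    s=s or bot.read_state()
    T=np.eye(4); T[:3,:3]=R.from_quat(s['eef_rot']).as_matrix(); T[:3,3]=s['tcp_pos']; return T
def crop(src,dst,x0,y0,w,h,k):
    im=cv2.imread(src)[y0:y0+h,x0:x0+w]
    cv2.imwrite(dst,cv2.resize(im,None,fx=k,fy=k,interpolation=cv2.INTER_CUBIC))
E
python3 - <<'E'
from h import *
crop('pics/top0.png','pics/top0a.png',300,150,180,135,4)
crop('pics/top0.png','pics/top0b.png',100,180,180,180,3)
print(onz('top',[[203,300],[230,205],[333,234],[440,250],[314,262],[462,270]],0))
E
```

```text
[[ 452.423  335.82     0.   ]
 [ 681.857  270.766    0.   ]
 [ 601.709   21.248    0.   ]
 [ 554.688 -232.741    0.   ]
 [ 535.395   68.73     0.   ]
 [ 505.215 -281.841    0.   ]]
```

View pics/top0a.png

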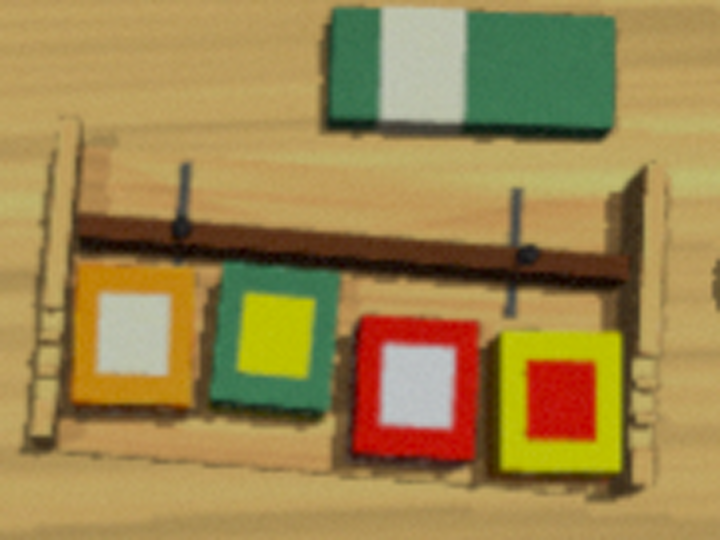

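View pics/top0b.png

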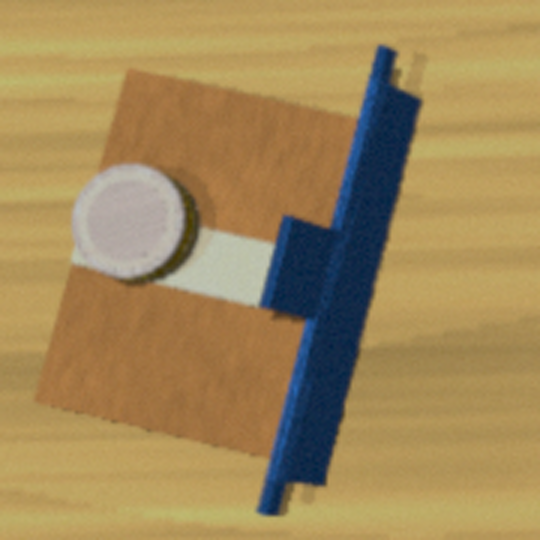

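```bash
python3 - <<'E'
from h import *
a=np.array([[62,118],[80,118],[30,440],[55,440],[648,165],[665,165],[635,488],[655,488]])/4+[300,150]
P=onz('top',a,72); print(P)
for i,j in ((2,0),(3,1),(6,4),(7,5)):
    d=P[j]-P[i]; print(np.degrees(np.arctan2(d[1],d[0])),np.linalg.norm(d))
print(P.mean(0))
d=P[0]-P[4]; print('yaw from y', np.degrees(np.arctan2(-d[0],d[1])))
# ear tops: crop b
b=np.array([[385,48],[270,513],[418,98],[325,484],[285,216],[263,308],[130,222]])/3+[100,180]
print('foot',onz('top',b[2:4],0)); print('ear',onz('top',b[:2],62*np.cos(.384)))
print('tab top',onz('top',b[4:6],122*np.cos(.384))); print('tin',onz('top',b[6:],85))
print('purple',onz('top',[[432,330],[472,340],[440,308]],60))
print('jar',onz('top',[[513,210]],120))
E
```

```text
[[ 718.637   57.461   72.   ]
 [ 718.263   47.061   72.   ]
 [ 532.123   80.366   72.   ]
 [ 531.684   66.265   72.   ]
 [ 679.249 -277.391   72.   ]
 [ 678.928 -287.109   72.   ]
 [ 494.433 -257.186   72.   ]
 [ 494.075 -268.342   72.   ]]
-7.001349013910687 187.9152238809311
-5.876517527718654 187.56425983274426
-6.2391375628617505 185.91708331295212
-5.797207091197046 185.80345477070895
[ 605.924 -104.859   72.   ]
yaw from y -6.708742227361708
foot [[661.905 247.817   0.   ]
 [355.073 322.652   0.   ]]
ear [[690.309 263.186  57.485]
 [336.225 350.35   57.485]]
tab top [[552.568 325.795 113.115]
 [485.471 341.392 113.115]]
tin [[555.629 452.028  85.   ]]
purple [[ 368.276 -192.131   60.   ]
 [ 343.651 -279.36    60.   ]
 [ 416.236 -212.782   60.   ]]
jar [[ 621.946 -373.844  120.   ]]
```

```bash
cat >> h.py <<'E'
def quat(x,z):
    x=np.asarray(x,float);z=np.asarray(z,float);z/=np.linalg.norm(z);x=x-z*(x@z);x/=np.linalg.norm(x)
    return R.from_matrix(np.c_[x,np.cross(z,x),z]).as_quat()
def hd(a): a=np.radians(a); return np.array([np.cos(a),np.sin(a),0])
def look(tag):
    s=bot.read_state(); T=toolT(s); np.save(f'pics/{tag}.npy',T)
    cv2.imwrite(f'pics/{tag}.png',bot.camera('wrist')[:,:,::-1]); return T
E
python3 - <<'E'
from h import *
# grasp reach check
xb=hd(76.3)*np.cos(np.radians(22))-np.array([0,0,np.sin(np.radians(22))])
zb=hd(76.3)*np.sin(np.radians(22))+np.array([0,0,np.cos(np.radians(22))])
yb=np.cross(zb,xb); foot=np.array([508.5,285.2,0])
for sg in (1,-1):
  for ss in (84,170): print(sg,ss,bot.solve_ik(foot+zb*ss,quat(sg*yb,-zb)))
bot.move_ptp([537,-97,260],quat(hd(-6.5),[0,0,-1]))
print(bot.read_state()['t']); look('rack1')
print(bot.read_state()['joint_pos'])
E
```

```text
1 84 [ 0.967  0.539 -0.098  0.139 -1.297 -2.839]
1 170 [ 0.983  0.517  0.062  0.129 -1.48  -2.828]
-1 84 [ 0.967  0.539 -0.098  0.139 -1.297  0.303]
-1 170 [ 0.983  0.517  0.062  0.129 -1.48   0.314]
2.3917
[ 0.179  0.107 -0.164  0.    -1.3    1.277]
```

View pics/rack1.png

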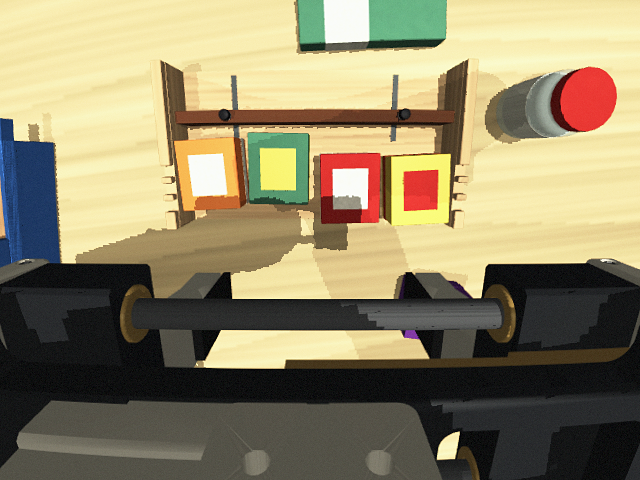

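```bash
python3 - <<'E'
from h import *
crop('pics/rack1.png','pics/rack1a.png',145,50,100,190,3.1)
crop('pics/rack1.png','pics/rack1b.png',390,50,100,190,3.1)
a=cv2.imread('pics/rack1a.png');b=cv2.imread('pics/rack1b.png');cv2.imwrite('pics/rack1ab.png',np.hstack([a,b]))
print(a.shape)
E
```

```text
(589, 310, 3)
```

View pics/rack1ab.png

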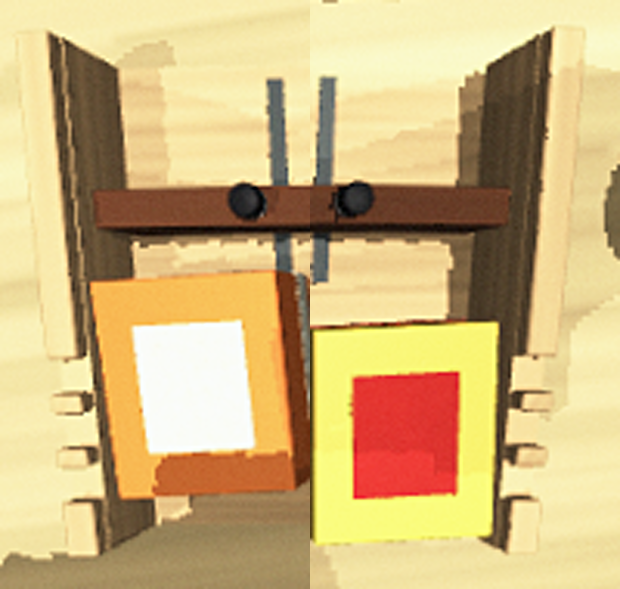

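```bash
cat > rackfit.py <<'E'
from h import *
T=np.load('pics/rack1.npy')
L=lambda x,y:(145+x/3.1,50+y/3.1)
Rr=lambda x,y:(390+(x-310)/3.1,50+y/3.1)
# rack-frame x, y on the top edge ; (x known edges)
obs=[]
for ys,f,xs in ((1,L,dict(b=34,f1=65,A=67,B=73,C=84)),(-1,Rr,dict(b=569,f1=543,A=537,B=532,C=523))):
    rows=dict(b=(32,93),f1=(356,-18.5),A0=(392,-31.5),A1=(413,-38.5),B0=(447,-51.5),B1=(467,-58.5),C0=(500,-71.5),C1=(553,-93))
    if ys<0: rows.update(b=(28,93),f1=(355,-18.5),B0=(445,-51.5),B1=(466,-58.5))
    for k,(r,rx) in rows.items():
        col=xs[k] if k in xs else xs[k[0]]
        obs.append((f(col,r),(rx,ys*169)))
uv=np.array([o[0] for o in obs]);rk=np.array([o[1] for o in obs],float)
P=onz('wrist',uv,72,T)[:,:2]
# rigid fit
a=rk-rk.mean(0);b=P-P.mean(0)
th=np.arctan2((a[:,0]*b[:,1]-a[:,1]*b[:,0]).sum(),(a*b).sum())
c,s=np.cos(th),np.sin(th);M=np.array([[c,-s],[s,c]])
t=P.mean(0)-M@rk.mean(0)
if __name__=='__main__':
    print('yaw',np.degrees(th),'org',t); print(np.c_[rk,(P-t)@M-rk])
    bar=onz('wrist',[L(96,226),Rr(508,224),L(96,187),Rr(508,187)],53,T)[:,:2]; print('bar',(bar-t)@M)
    print('bar front bottom?',(onz('wrist',[L(110,231),Rr(490,230)],8,T)[:,:2]-t)@M)
    a=np.array([[62,118],[80,118],[30,440],[55,440],[648,165],[665,165],[635,488],[655,488]])/4+[300,150]
    print('top corners',(onz('top',a,72)[:,:2]-t)@M)
    b=np.array([[80,238],[627,283],[80,215],[627,257]])/4+[300,150]
    print('bar top',(onz('top',b,53)[:,:2]-t)@M)
    tr=np.array([[37,405],[45,375],[47,345],[645,440],[645,405],[645,370]])/4+[300,150]
    pk=np.array([[174,140],[238,137],[320,153],[381,153],[384,156],[451,153],[446,223],[393,226],[248,133],[309,133]])
    print('packs',(onz('wrist',pk,68,T)[:,:2]-t)@M)
E
python3 rackfit.py
```

```text
yaw -6.478641891334416 org [ 608.452 -103.823]
[[  93.     169.      -1.28    -0.216]
 [ -18.5    169.       0.343   -0.725]
 [ -31.5    169.       0.354   -0.095]
 [ -38.5    169.      -0.309    0.73 ]
 [ -51.5    169.       0.114   -0.182]
 [ -58.5    169.      -0.361    0.636]
 [ -71.5    169.       0.13    -2.217]
 [ -93.     169.       1.172    0.048]
 [  93.    -169.      -0.434    0.564]
 [ -18.5   -169.       0.329   -0.326]
 [ -31.5   -169.      -0.034    0.569]
 [ -38.5   -169.      -0.697   -0.216]
 [ -51.5   -169.       0.478    0.459]
 [ -58.5   -169.      -0.365   -0.358]
 [ -71.5   -169.      -0.238    1.747]
 [ -93.    -169.       0.8     -0.418]]
bar [[  28.457  160.139]
 [  28.789 -159.675]
 [  42.294  158.9  ]
 [  41.91  -158.565]]
bar front bottom? [[  29.832  172.646]
 [  29.792 -169.945]]
top corners [[  91.283  172.687]
 [  92.085  162.311]
 [ -96.624  174.401]
 [ -95.469  160.34 ]
 [  89.929 -164.471]
 [  90.707 -174.163]
 [ -95.986 -165.248]
 [ -95.084 -176.373]]
bar top [[  25.53   157.204]
 [  24.193 -159.525]
 [  39.164  158.376]
 [  39.476 -158.85 ]]
packs [[   8.944  158.014]
 [  11.214   85.457]
 [  -6.561   -5.536]
 [  -6.41   -73.867]
 [  -9.682  -77.388]
 [  -5.729 -153.43 ]
 [ -86.588 -155.056]
 [ -90.262  -91.852]
 [  15.396   74.104]
 [  15.031    6.618]]
```

Candidates for the blue board in the top view are the blue board leaning on the box at (213,275), with its tab at (200,268), and the blue crate on the floor at (402,40). I choose the board on the box. For the row, cartons 1–4 are yellow (440,250), red (404,246), green (369,234) and orange (333,234). The purple carton at (453,327) is the look-alike and stays untouched.

The wrist picture shows the bar's front face at rack x ≈ 28.5. The row's front will then be at about -51.5, so only the front notch pair (-65) is clear of the cartons.

```bash
cat > board.py <<'E'
from h import *
a22=np.radians(22)
HB=76.3
zb=hd(HB)*np.sin(a22)+np.array([0,0,np.cos(a22)])
xb=hd(HB)*np.cos(a22)-np.array([0,0,np.sin(a22)])
yb=np.cross(zb,xb)
foot=np.array([508.5,285.2,0])+5*hd(HB)*np.cos(a22)+[0,0,1.9]
E
python3 - <<'E'
from board import *
bot.move_ptp(foot+zb*250,quat(-yb,-zb))
print(bot.read_state()['t']); look('board1')
E
```

```text
4.25
```

View pics/board1.png

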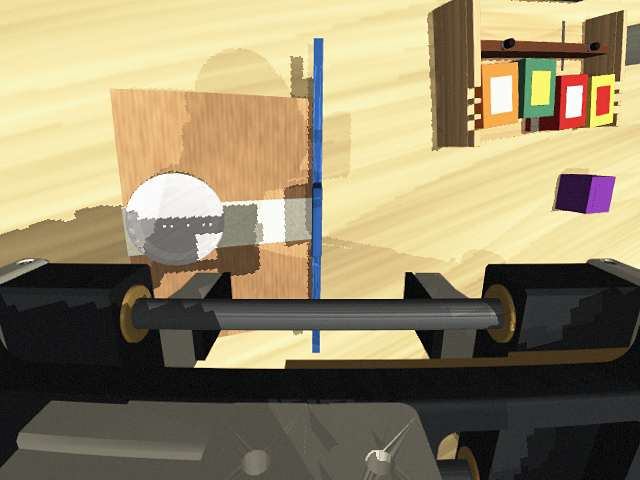

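```bash
python3 - <<'E'
from board import *
crop('pics/board1.png','pics/board1a.png',280,20,80,180,3.3)
crop('pics/board1.png','pics/board1b.png',280,180,80,180,3.3)
cv2.imwrite('pics/board1ab.png',np.hstack([cv2.imread('pics/board1a.png'),cv2.imread('pics/board1b.png')]))
T=np.load('pics/board1.npy')
def onplane(uv,h):  # plane z = h along zb from foot
    o,d=ray('wrist',uv,T); P=o+d*(((foot+zb*h-o)@zb)/(d@zb))[:,None]; return np.c_[(P-foot)@xb,(P-foot)@yb]
im=cv2.imread('pics/board1.png').astype(int)
m=(im[:,:,0]>im[:,:,2]+40)&(im[:,:,0]>90)
for r in list(range(34,44))+[60,100,150,180,184,187,200,230,250,256,260,262,330,345,350,352,354,356]:
    c=np.where(m[r,290:350])[0]; print(r,(290+c.min(),290+c.max()) if len(c) else None)
print(onplane([[319,38],[316.5,353],[318,185],[317,257]],62)); print(onplane([[318,185],[317,257]],122))
E
```

```text
34 None
35 None
36 None
37 None
38 (np.int64(314), np.int64(322))
39 (np.int64(314), np.int64(322))
40 (np.int64(314), np.int64(322))
41 (np.int64(314), np.int64(322))
42 (np.int64(314), np.int64(322))
43 (np.int64(314), np.int64(322))
60 (np.int64(314), np.int64(322))
100 (np.int64(313), np.int64(322))
150 (np.int64(313), np.int64(321))
180 (np.int64(313), np.int64(321))
184 None
187 None
200 (np.int64(313), np.int64(321))
230 (np.int64(312), np.int64(321))
250 (np.int64(312), np.int64(320))
256 (np.int64(313), np.int64(320))
260 (np.int64(312), np.int64(320))
262 (np.int64(312), np.int64(320))
330 (np.int64(314), np.int64(319))
345 (np.int64(312), np.int64(319))
350 (np.int64(312), np.int64(319))
352 (np.int64(313), np.int64(319))
354 None
356 None
[[  -3.769 -183.422]
 [  -0.777  186.149]
 [  -2.724  -31.046]
 [  -1.531   54.404]]
[[ -2.632 -37.2  ]
 [ -1.626  34.832]]
```

View pics/board1ab.png

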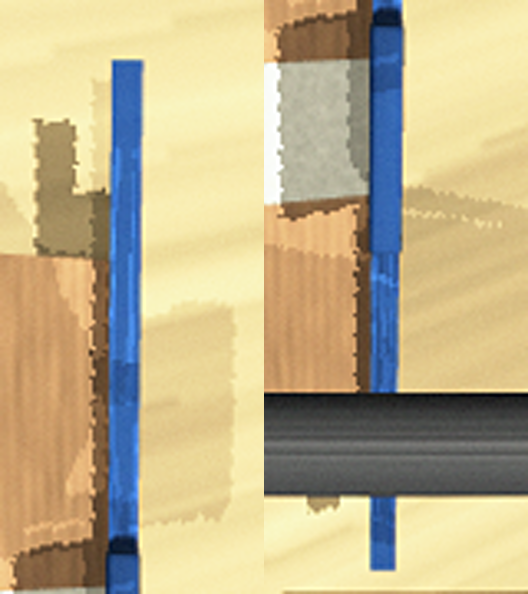

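```bash
sed -i 's/^HB=.*/HB=75.85/; $a foot=foot-2.2*xb+1.0*yb' board.py; python3 - <<'E'
from board import *
bot.move_gripper(45,50)
q=quat(-yb,-zb)
bot.line_to(foot+zb*170,180,q)
bot.line_to(foot+zb*84,100,q)
s=bot.read_state(); print(s['t'],s['tcp_pos']-(foot+zb*84),s['contact_force'])
bot.move_gripper(5,50)
s=bot.read_state(); print(s['t'],s['width'],s['tcp_pos']-(foot+zb*84),s['contact_force'],s['moment'])
look('grip1')
cv2.imwrite('pics/grip1s.png',bot.camera('scene')[230:420,320:520,::-1].repeat(3,0).repeat(3,1))
E
```

```text
6.7833 [0.439 0.546 0.614] [-0.525  0.071  0.251]
7.4917 8.610022709607291 [0.026 0.094 0.049] [ 0.378 -0.74   0.61 ] [ 1.244 -0.109 -0.041]
```

View pics/grip1.png

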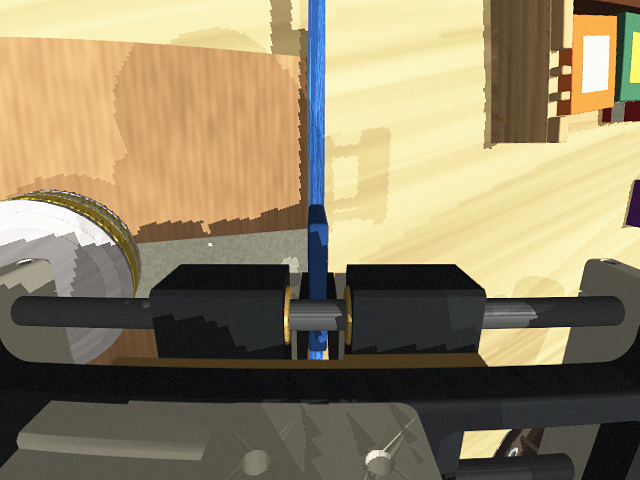

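View pics/grip1s.png

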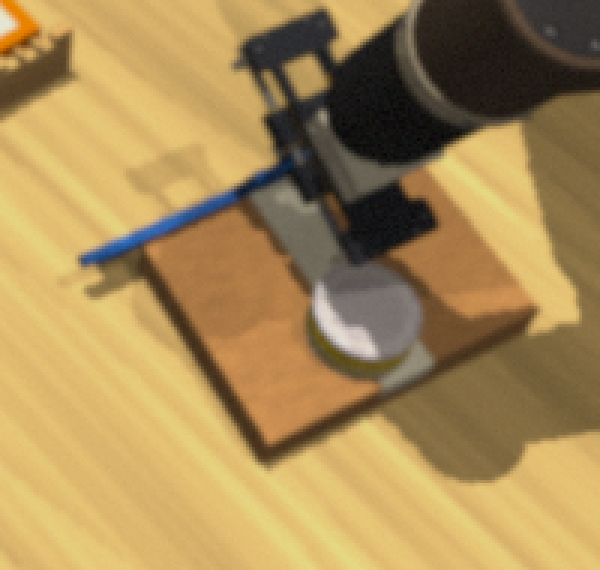

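```bash
cat > st.py <<'E'
from rackfit import th,t,M
from h import *
yaw=np.degrees(th)
dy=0.; dx=0.
Q=quat(hd(yaw-90),[0,0,-1])
S=84.
def tcp(rx,ry,footz): # board foot at rack rx,ry
    p=t+M@np.array([rx+dx,ry+dy]); return np.array([p[0],p[1],footz+S])
E
python3 - <<'E'
from st import *
s=bot.read_state(); p=np.array(s['tcp_pos'])
bot.line_to(p+[0,0,90],150)
s=bot.read_state(); print(s['t'],s['contact_force'],s['moment'],s['width'])
bot.line_to(tcp(-135,0,105),220,Q)
s=bot.read_state(); print(s['t'],s['tcp_pos']-tcp(-135,0,105),s['contact_force'],s['moment'],s['width'],s['joint_pos'])
bot.pause(0.2)
look('stage1')
cv2.imwrite('pics/stage1t.png',bot.camera('top')[:,:,::-1])
E
```

```text
8.3417 [-0.11  -0.473 -2.929] [ 1.583 -0.192  0.026] 8.282470516275191
10.3583 [ 0.106  0.525 -0.162] [-0.333  1.166 -2.679] [0.035 0.097 0.008] 8.26166159078876 [ 0.224  0.04  -0.402  0.    -1.129 -0.336]
```

View pics/stage1.png

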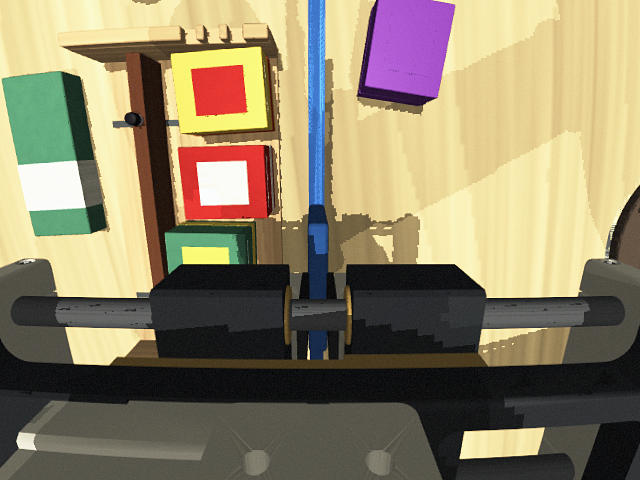

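View pics/stage1t.png

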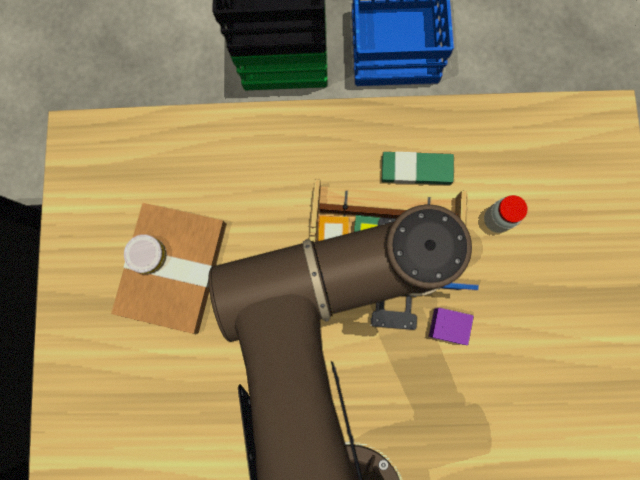

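```bash
python3 - <<'E'
from st import *
T=np.load('pics/stage1.npy')
toW=lambda p:(T@np.r_[p,1])[:3]
print('tab side top, mid-edge predicted', proj('wrist',[toW([35,5,-38]),toW([35,-5,-38]),toW([35,0,22]),toW([35,0,-38])],T))
print('blade top pred',proj('wrist',[toW([x,0,22]) for x in (60,100,130)],T))
im=cv2.imread('pics/stage1.png').astype(int)
m=(im[:,:,0]>im[:,:,2]+40)&(im[:,:,0]>60)
for r in [2,20,50,100,150,180,200,204,208,212,216,220,224,228,235,240,250,258]:
    c=np.where(m[r,290:350])[0]; print(r,(290+c.min(),290+c.max()) if len(c) else None)
print('ear end from top', (onz('top',[[478,288]],167)[:,:2]-t)@M)
E
```

```text
tab side top, mid-edge predicted [[327.995 224.45 ]
 [306.963 224.435]
 [317.405 204.466]
 [317.479 224.442]]
blade top pred [[317.439 165.203]
 [317.497  98.192]
 [317.543  44.864]]
2 (np.int64(308), np.int64(324))
20 (np.int64(308), np.int64(324))
50 (np.int64(308), np.int64(324))
100 (np.int64(308), np.int64(324))
150 (np.int64(309), np.int64(324))
180 (np.int64(309), np.int64(323))
200 (np.int64(309), np.int64(323))
204 (np.int64(309), np.int64(323))
208 (np.int64(311), np.int64(317))
212 (np.int64(310), np.int64(318))
216 (np.int64(309), np.int64(321))
220 (np.int64(309), np.int64(322))
224 (np.int64(309), np.int64(326))
228 (np.int64(308), np.int64(327))
235 (np.int64(309), np.int64(327))
240 (np.int64(309), np.int64(327))
250 (np.int64(309), np.int64(327))
258 (np.int64(309), np.int64(326))
ear end from top [[-137.066 -185.699]]
```

```bash
cat > push.py <<'E'
from st import *
def F():
    s=bot.read_state(); f=np.array(s['contact_force']); e=(np.array(s['tcp_pos'])[:2]-t)@M
    return np.r_[M.T@f[:2],f[2]],np.array(s['moment']),e,s['t'],s['tcp_pos'][2]-S
E
python3 - <<'E'
from push import *
bot.line_to(tcp(-135,0,27),120)
print(F())
bot.line_to(tcp(-100,0,27),60)
print(F())
for rx in range(-96,-63,4):
    bot.line_to(tcp(rx,0,27),40); f=F(); print(rx,f[0],f[1],f[2],round(f[3],2),round(f[4],1))
    if abs(f[0][0])>9: print('stop'); break
E
```

```text
(array([ 0.026, -1.011, -2.518]), array([-0.01 ,  0.133,  0.002]), array([-134.398,    0.083]), 11.4583, np.float64(27.60868213756406))
(array([-0.175, -0.155, -2.731]), array([ 0.021,  0.122, -0.032]), array([-100.341,   -0.113]), 12.1917, np.float64(26.65302912731059))
-96 [-0.131 -0.042 -2.702] [-0.012  0.159 -0.013] [-95.895   0.009] 12.44 27.1
-92 [-0.05   0.057 -2.116] [ 0.088  0.237 -0.034] [-91.925   0.036] 12.69 27.0
-88 [-1.401  0.608 -3.047] [ 0.126  0.375 -0.041] [-87.859   0.008] 12.94 26.9
-84 [-0.017  0.572 -3.297] [ 0.01   0.319 -0.035] [-83.78   -0.037] 13.19 26.9
-80 [-0.659 -0.635 -3.241] [ 0.08   0.305 -0.039] [-79.695  -0.01 ] 13.44 27.0
-76 [-0.834 -0.551 -2.135] [0.091 0.535 0.006] [-75.783   0.002] 13.69 27.0
-72 [-2.019  0.638 -0.911] [ 0.175  0.942 -0.007] [-71.958  -0.02 ] 13.94 26.9
-68 [-1.221  0.175 -2.246] [ 0.079  0.605 -0.009] [-67.72   -0.016] 14.19 26.9
-64 [-1.677 -1.005 -0.979] [0.059 1.26  0.035] [-63.983  -0.114] 14.44 26.9
```

```bash
python3 - <<'E'
from push import *
for rx in np.arange(-63,-50,1.):
    bot.line_to(tcp(rx,0,27),25); f=F(); print(rx,f[0],f[1],f[2],round(f[3],2))
    if f[0][0]<-6.5: print('stop'); break
bot.pause(.15); print(F()); look('push1')
E
```

```text
-63.0 [-2.871 -0.004 -1.736] [0.044 1.366 0.043] [-63.165  -0.052] 14.69
-62.0 [-3.861 -1.158 -0.903] [-0.027  1.374  0.008] [-62.06   -0.078] 14.94
-61.0 [-2.468  0.187 -1.919] [0.03  1.379 0.062] [-60.97   -0.011] 15.19
-60.0 [-3.066 -0.33  -2.419] [0.096 1.358 0.061] [-59.921   0.031] 15.44
-59.0 [-3.056 -0.485 -3.003] [0.187 1.273 0.044] [-58.873   0.058] 15.69
-58.0 [-2.822  0.481 -2.371] [0.214 1.256 0.078] [-57.903   0.006] 15.94
-57.0 [-2.767  0.309 -2.029] [0.215 1.112 0.054] [-56.844   0.017] 16.19
-56.0 [-1.979  0.017 -2.356] [0.237 1.181 0.072] [-55.911  -0.025] 16.44
-55.0 [-2.594 -0.001 -4.335] [0.168 1.093 0.073] [-54.91  -0.01] 16.69
-54.0 [-3.072  0.495 -2.973] [0.192 1.054 0.032] [-53.926  -0.008] 16.94
-53.0 [-2.628  0.02  -3.347] [0.37  1.185 0.043] [-52.956   0.066] 17.19
-52.0 [-2.597  0.98  -2.512] [ 0.501  1.202 -0.015] [-51.958   0.069] 17.44
-51.0 [-3.388  1.157 -2.789] [0.608 1.382 0.038] [-50.968   0.05 ] 17.69
(array([-3.421,  0.991, -2.083]), array([0.696, 1.436, 0.033]), array([-51.055,  -0.003]), 17.8417, np.float64(26.983690465512083))
```

View pics/push1.png

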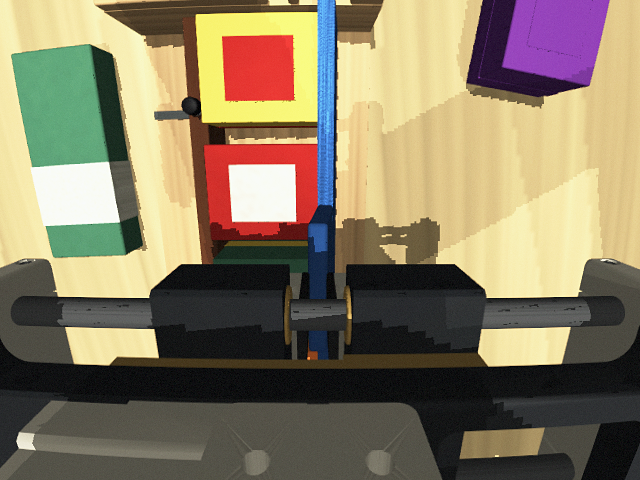

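```bash
python3 - <<'E'
from push import *
print(bot.read_state()['width'])
T=np.load('pics/push1.npy')
crop('pics/push1.png','pics/push1a.png',150,0,220,270,2.7)
im=cv2.imread('pics/push1.png').astype(int)
m=(im[:,:,0]>im[:,:,2]+40)&(im[:,:,0]>60)
for r in [2,20,50,100,150,180,200,215,225,240,250,258]:
    c=np.where(m[r,290:350])[0]; print(r,(290+c.min(),290+c.max()) if len(c) else None)
R_=lambda uv,z:(onz('wrist',uv,z,T)[:,:2]-t)@M
print(R_([[195,14],[318,13],[195,122],[318,124],[204,145],[317,147],[206,245],[312,240]],68))
E
```

```text
8.387780760936993
2 (np.int64(318), np.int64(334))
20 (np.int64(318), np.int64(335))
50 (np.int64(318), np.int64(334))
100 (np.int64(318), np.int64(334))
150 (np.int64(318), np.int64(333))
180 (np.int64(318), np.int64(333))
200 (np.int64(318), np.int64(333))
215 (np.int64(332), np.int64(332))
225 (np.int64(309), np.int64(327))
240 (np.int64(309), np.int64(327))
250 (np.int64(309), np.int64(327))
258 (np.int64(309), np.int64(326))
[[  27.543 -155.493]
 [ -51.33  -154.93 ]
 [  32.031  -88.318]
 [ -51.418  -86.446]
 [  26.932  -73.049]
 [ -50.754  -71.333]
 [  31.206   -1.577]
 [ -47.144   -5.471]]
```

View pics/push1a.png

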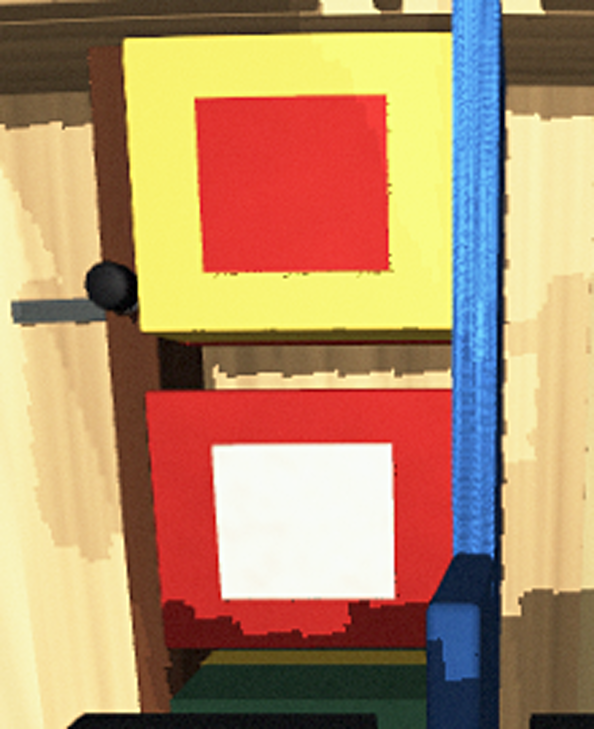

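```bash
python3 - <<'E'
from push import *
T=np.load('pics/push1.npy')
R_=lambda uv,z:(onz('wrist',uv,z,T)[:,:2]-t)@M
c=lambda *a:[(150+x/2.7,y/2.7) for x,y in a]
print('pack backs',R_(c((122,38),(140,330),(147,392),(168,648)),68))
print('bar back top',R_(c((90,45),(101,200),(125,400),(138,690)),53))
print('bar front top',R_(c((158,340),(163,388)),53))
cv2.imwrite('pics/push1s.png',cv2.resize(bot.camera('scene')[150:290,190:370,::-1],None,fx=4,fy=4,interpolation=cv2.INTER_CUBIC))
cv2.imwrite('pics/push1t.png',cv2.resize(bot.camera('top')[150:290,290:490,::-1],None,fx=4,fy=4,interpolation=cv2.INTER_CUBIC))
E
```

```text
pack backs [[  27.425 -155.445]
 [  27.323  -88.104]
 [  26.631  -72.922]
 [  26.243   -5.408]]
bar back top [[  40.72  -159.496]
 [  40.357 -122.1  ]
 [  37.75   -71.094]
 [  41.081   11.431]]
bar front top [[ 27.576 -86.644]
 [ 27.074 -74.144]]
```

View pics/push1s.png

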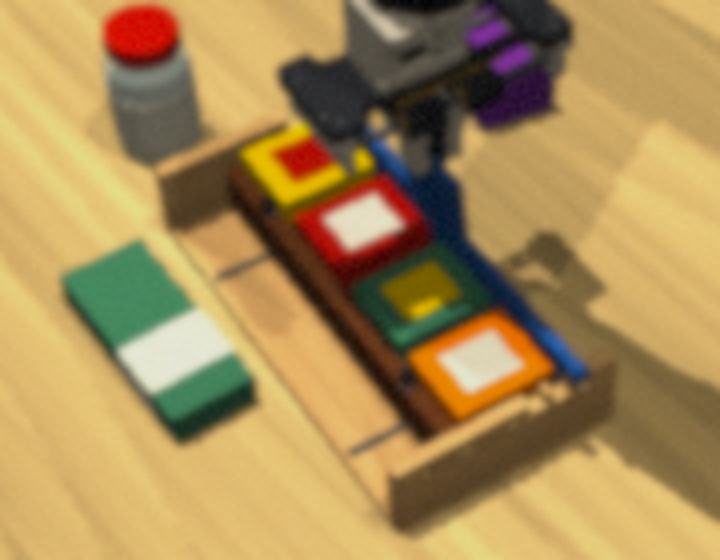

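View pics/push1t.png

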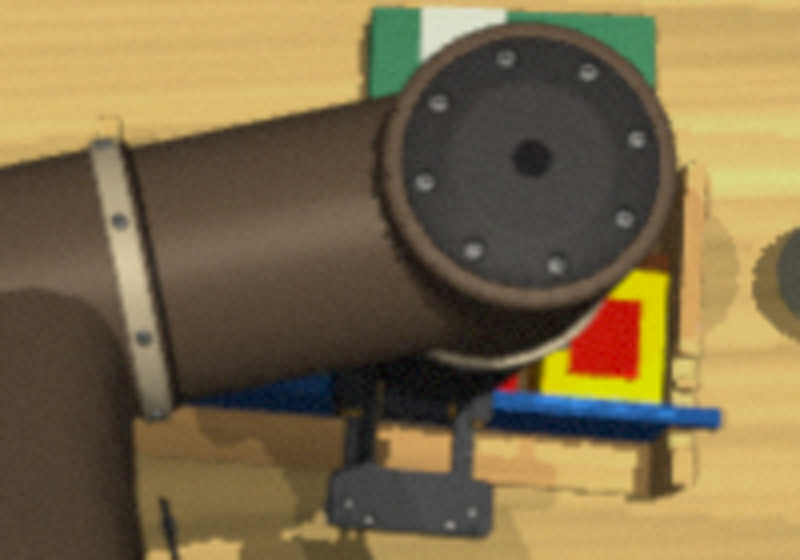

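```bash
python3 - <<'E'
from push import *
im=bot.camera('scene')[:,:,::-1]; cv2.imwrite('pics/push2s_full.png',im)
cv2.imwrite('pics/push2s.png',cv2.resize(im[178:268,240:340],None,fx=7,fy=6.6,interpolation=cv2.INTER_CUBIC))
E
```

```text
(no output)
```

View pics/push2s.png

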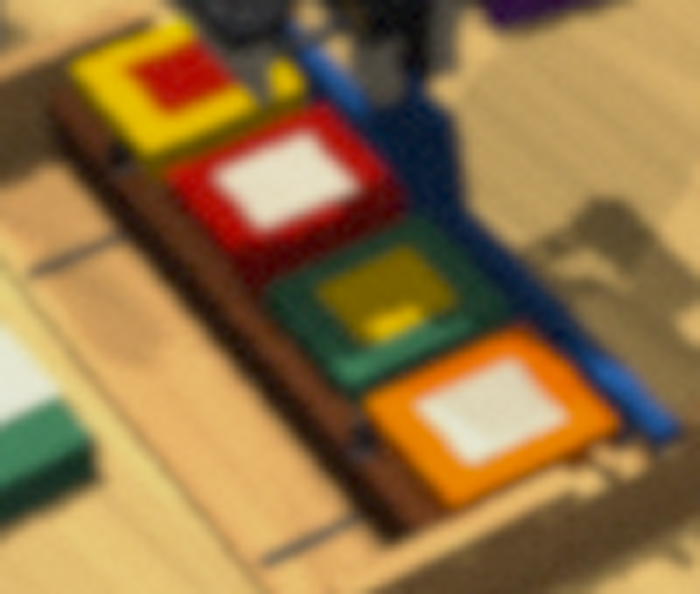

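```bash
python3 - <<'E'
from push import *
c=lambda *a:[(240+x/7,178+y/6.6) for x,y in a]
S_=lambda uv,z:(onz('scene',uv,z)[:,:2]-t)@M
print(S_(c((72,70),(148,158),(168,170),(242,265),(265,292),(343,390),(368,400),(450,505)),68))
print('bar back',S_(c((55,120),(220,330),(385,540)),53))
E
```

```text
[[  28.334 -146.966]
 [  28.376  -79.649]
 [  24.931  -68.431]
 [  27.86    -1.453]
 [  27.983   17.449]
 [  30.264   82.706]
 [  24.735   93.005]
 [  27.702  158.723]]
bar back [[  44.569 -136.214]
 [  49.187   14.621]
 [  53.294  150.366]]
```

```bash
python3 - <<'E'
from push import *
bot.move_gripper(5,60)
bot.line_to(tcp(-69,0,27),60)
print(F(),bot.read_state()['width']); look('ret1')
cv2.imwrite('pics/ret1s.png',cv2.resize(bot.camera('scene')[178:268,240:340,::-1],None,fx=7,fy=6.6,interpolation=cv2.INTER_CUBIC))
T=np.load('pics/ret1.npy')
im=cv2.imread('pics/ret1.png').astype(int)
m=(im[:,:,0]>im[:,:,2]+40)&(im[:,:,0]>60)
for r in [2,20,50,100,150,180,200,225,240,250,258]:
    c=np.where(m[r,290:350])[0]; print(r,(290+c.min(),290+c.max()) if len(c) else None)
crop('pics/ret1.png','pics/ret1a.png',150,0,220,270,2.7)
E
```

```text
(array([ 0.827,  0.472, -2.121]), array([ 0.042,  0.083, -0.03 ]), array([-68.53,   0.08]), 18.7083, np.float64(27.659535330814023)) 7.964364263807531
2 (np.int64(308), np.int64(325))
20 (np.int64(308), np.int64(324))
50 (np.int64(308), np.int64(324))
100 (np.int64(308), np.int64(324))
150 (np.int64(309), np.int64(324))
180 (np.int64(309), np.int64(323))
200 (np.int64(309), np.int64(323))
225 (np.int64(309), np.int64(327))
240 (np.int64(309), np.int64(327))
250 (np.int64(309), np.int64(327))
258 (np.int64(309), np.int64(326))
```

View pics/ret1a.png

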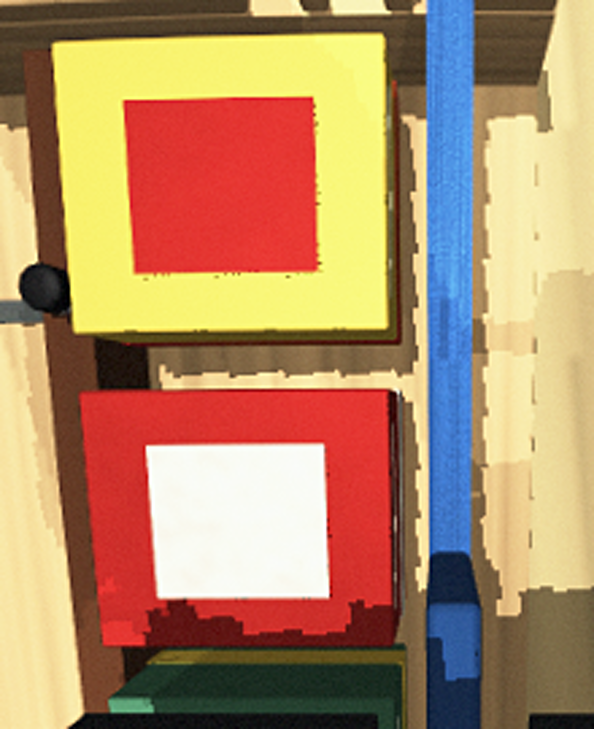

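View pics/ret1s.png

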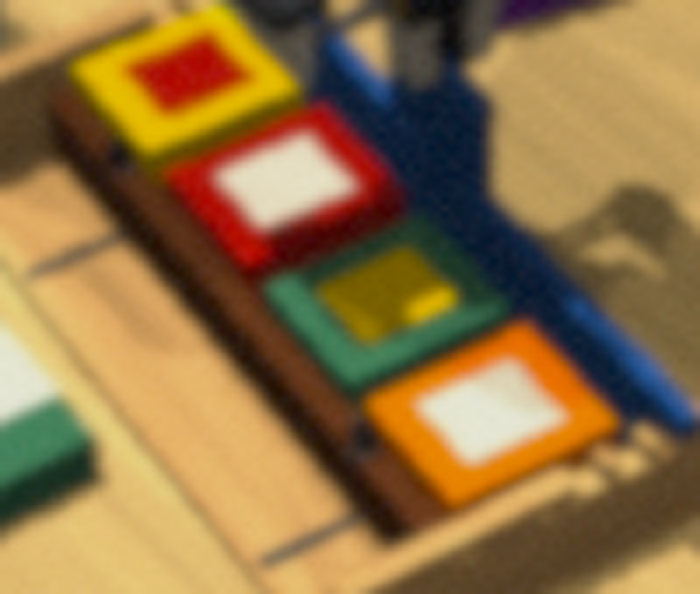

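```bash
python3 - <<'E'
from push import *
T=np.load('pics/ret1.npy')
R_=lambda uv,z:(onz('wrist',uv,z,T)[:,:2]-t)@M
c=lambda *a:[(150+x/2.7,y/2.7) for x,y in a]
print('backs',R_(c((52,42),(75,333),(80,393),(104,646)),68))
print('fronts',R_(c((385,36),(389,330),(391,390),(398,645)),68))
print('bar front top',R_(c((95,340),(99,390),(125,650)),53))
print('bar back top',R_(c((25,50),(50,345),(55,400),(85,715)),53))
print('front bottom',R_(c((400,345),(401,120)),8), R_(c((405,650),(406,715)),8))
E
```

```text
backs [[  27.504 -155.312]
 [  27.009  -87.572]
 [  27.015  -72.768]
 [  26.869   -5.596]]
fronts [[ -52.451 -154.909]
 [ -52.614  -87.56 ]
 [ -52.922  -72.948]
 [ -53.835   -6.019]]
bar front top [[ 27.706 -86.813]
 [ 27.7   -73.703]
 [ 26.781  -0.372]]
bar back top [[  40.786 -159.101]
 [  40.228  -85.719]
 [  40.213  -71.21 ]
 [  40.802   19.722]]
front bottom [[ -51.956  -87.592]
 [ -52.902 -153.085]] [[-52.444  11.745]
 [-52.506  35.122]]
```

```bash
python3 - <<'E'
from push import *
Q2=quat(hd(yaw-90-0.6),[0,0,-1])
bot.line_to(tcp(-60,0,27),40,Q2); f=F(); print(f[0],f[1],f[2])
for rx in (-57,-55,-53):
    bot.line_to(tcp(rx,0,27),25,Q2); f=F(); print(rx,f[0],f[1],f[2])
    if f[0][0]<-9: break
bot.line_to(tcp(rx,0,27),25,Q); f=F(); print('square',f[0],f[1],f[2])
bot.line_to(tcp(-66,0,27),50,Q)
bot.line_to(tcp(-66,0,100),120,Q)
bot.pause(.2); f=F(); print(f); look('up1')
cv2.imwrite('pics/up1s.png',cv2.resize(bot.camera('scene')[178:268,240:350,::-1],None,fx=7,fy=6.6,interpolation=cv2.INTER_CUBIC))
crop('pics/up1.png','pics/up1a.png',140,0,230,110,3.4)
E
```

```text
[-0.247 -0.476 -2.183] [0.043 0.165 0.038] [-59.737  -0.014]
-57 [-0.641 -0.249 -3.037] [0.128 0.346 0.096] [-57.085  -0.031]
-55 [-1.286 -0.183 -2.289] [0.122 0.758 0.092] [-55.186  -0.047]
-53 [-2.57  -0.155 -2.339] [0.094 1.026 0.051] [-53.157  -0.071]
square [-2.098 -0.208 -1.554] [0.022 1.064 0.003] [-53.173  -0.071]
(array([-0.034,  0.519, -2.643]), array([0.032, 0.114, 0.057]), array([-66.489,  -0.097]), 21.5667, np.float64(99.06024453644707))
```

View pics/up1a.png

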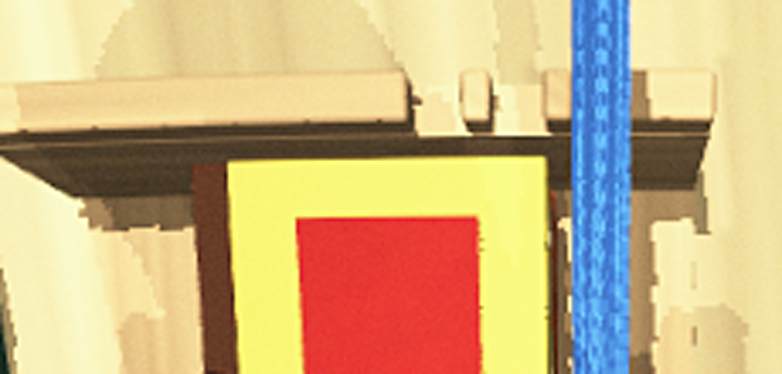

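View pics/up1s.png

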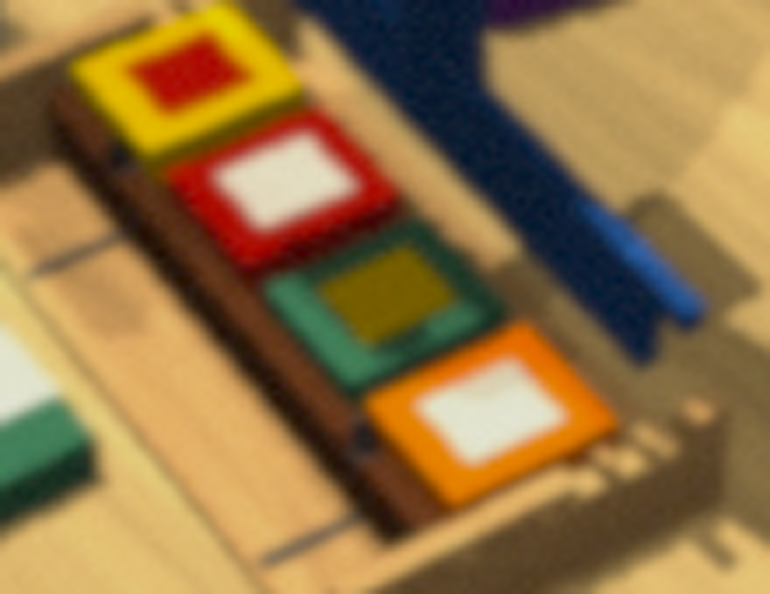

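```bash
python3 - <<'E'
from push import *
T=np.load('pics/up1.npy')
R_=lambda uv,z:(onz('wrist',uv,z,T)[:,:2]-t)@M
c=lambda *a:[(140+x/3.4,y/3.4) for x,y in a]
P=R_(c((409,97),(463,97),(491,97),(546,97),(714,97)),72)
print('teeth',P, P[:,0]-[-18.5,-31.5,-38.5,-51.5,-93])
T2=toolT(); bz=T[2,3]-84
print('blade',R_(c((574,50),(630,50),(574,350),(630,350)),bz+62), 'tcp',(T[:2,3]-t)@M)
print('carton1 front',R_(c((548,160),(551,350)),68),'bar front',R_(c((229,165),(238,360)),68), R_(c((193,165),(205,360)),53))
print('wall y',R_(c((300,72),(300,122)),72))
E
```

```text
teeth [[ -19.481 -167.967]
 [ -32.616 -167.833]
 [ -39.416 -167.784]
 [ -52.759 -167.725]
 [ -93.507 -167.863]] [-0.981 -1.116 -0.916 -1.259 -0.507]
blade [[ -61.462 -146.565]
 [ -71.017 -146.579]
 [ -61.272  -97.364]
 [ -71.267  -97.374]] tcp [-66.49   -0.095]
carton1 front [[ -52.968 -154.478]
 [ -53.355 -109.355]] bar front [[  26.697 -154.283]
 [  27.23  -107.559]] [[  40.75  -158.62 ]
 [  40.774 -109.545]]
wall y [[   6.916 -174.063]
 [   7.407 -162.695]]
```

```bash
python3 - <<'E'
from push import *
bot.line_to(tcp(-66.2,0,30),120,Q); f=F(); print(f[0],f[2],f[4])
for z in (25,22,19,16,14,13,12,11,10):
    bot.line_to(tcp(-66.2,0,z),40,Q); f=F(); print(z,f[0],f[1],f[2],round(f[4],2),round(f[3],2))
    if f[0][2]>3: break
look('hang1')
cv2.imwrite('pics/hang1s.png',cv2.resize(bot.camera('scene')[178:268,240:350,::-1],None,fx=7,fy=6.6,interpolation=cv2.INTER_CUBIC))
crop('pics/hang1.png','pics/hang1a.png',140,0,230,270,2.2)
E
```

```text
[ 0.616 -0.975 -2.743] [-65.59    0.008] 30.62136092822857
25 [ 0.44  -0.069 -2.655] [0.018 0.071 0.048] [-66.18    0.018] 25.2 22.68
22 [ 0.409 -0.703 -2.553] [ 0.041  0.068 -0.024] [-66.318   0.006] 21.89 22.93
19 [-0.258  0.374 -3.589] [0.018 0.068 0.021] [-66.39   -0.031] 18.76 23.18
16 [ 0.253 -0.071 -2.199] [0.016 0.064 0.027] [-66.387  -0.029] 15.75 23.43
14 [-1.16  -0.116 -3.525] [ 0.006  0.148 -0.015] [-66.331  -0.008] 13.83 23.68
13 [ 0.439  0.675 -2.478] [-0.037  0.048 -0.013] [-66.238  -0.002] 12.94 23.93
12 [-0.746 -0.151 -0.135] [0.064 0.092 0.05 ] [-65.904   0.021] 12.27 24.18
11 [0.675 0.139 5.413] [0.068 0.299 0.018] [-65.089   0.003] 12.16 24.43
```

View pics/hang1s.png

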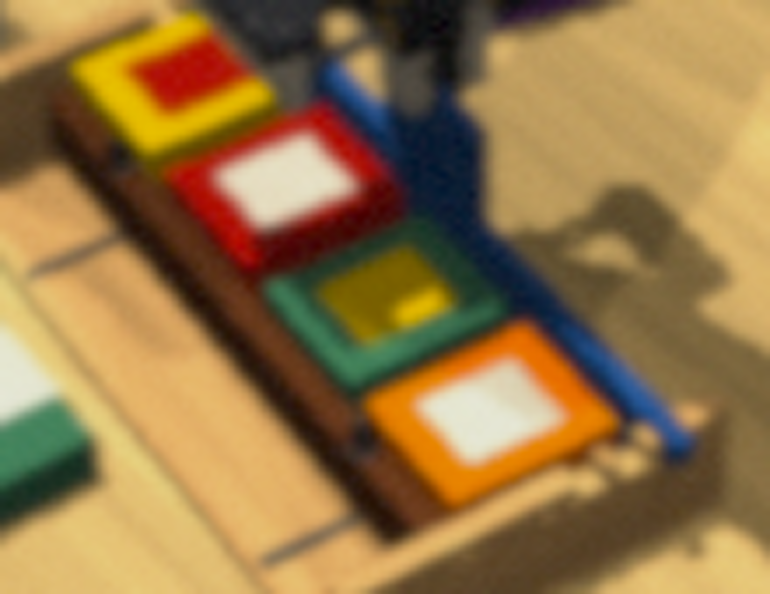

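View pics/hang1a.png

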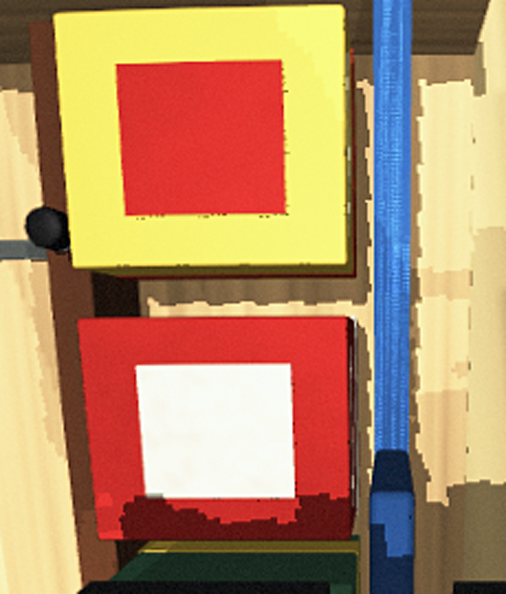

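```bash
python3 - <<'E'
from push import *
bot.line_to(tcp(-66.0,0,12),40,Q); print(F()[0])
bot.move_gripper(50)
s=bot.read_state(); print(s['width'],s['t'],F()[0])
bot.line_to(tcp(-66.0,0,110),150,Q)
bot.line_to(tcp(-166,0,190),250,quat(hd(yaw),[0,0,-1]))
print(bot.read_state()['t']); look('fin1')
for n,(a,b,c,d) in dict(scene=(165,275,220,350),top=(150,290,290,490)).items():
    im=bot.camera(n)[:,:,::-1]; cv2.imwrite(f'pics/fin1{n}.png',cv2.resize(im[a:b,c:d],None,fx=4 if n=='top' else 5.3,fy=4 if n=='top' else 5.3,interpolation=cv2.INTER_CUBIC))
E
```

```text
[0.579 0.836 1.687]
49.94169091972014 25.65 [1.003 0.341 0.414]
28.1667
```

View pics/fin1.png

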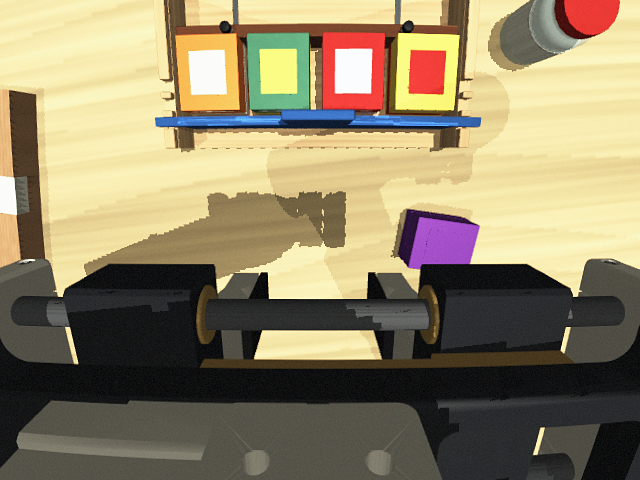

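View pics/fin1scene.png

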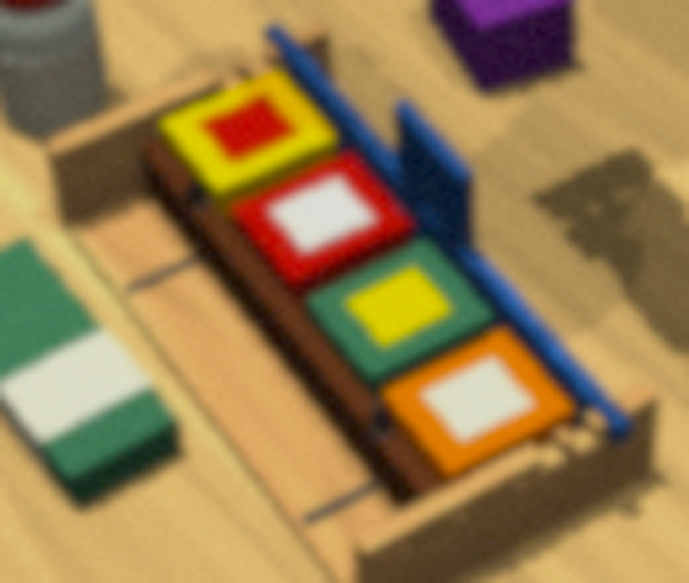

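View pics/fin1top.png

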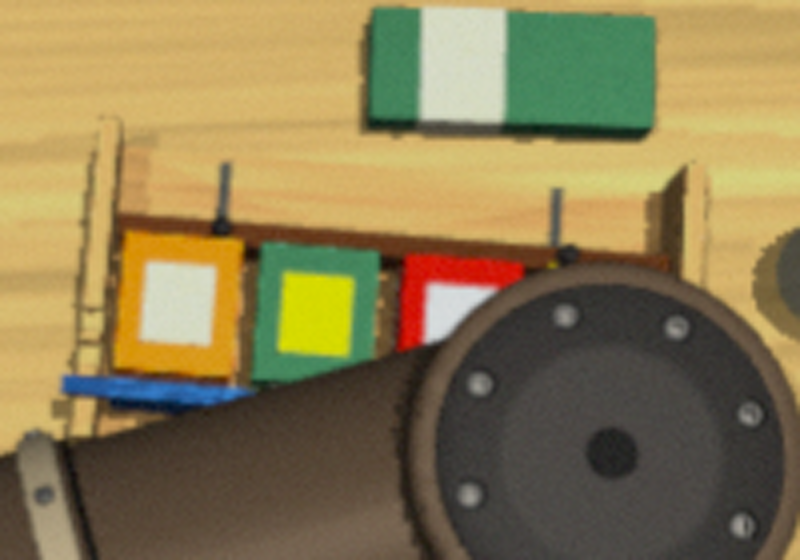

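```bash
python3 - <<'E'
from push import *
crop('pics/fin1.png','pics/fin1a.png',150,0,335,160,2.35)
E
```

```text
(no output)
```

View pics/fin1a.png

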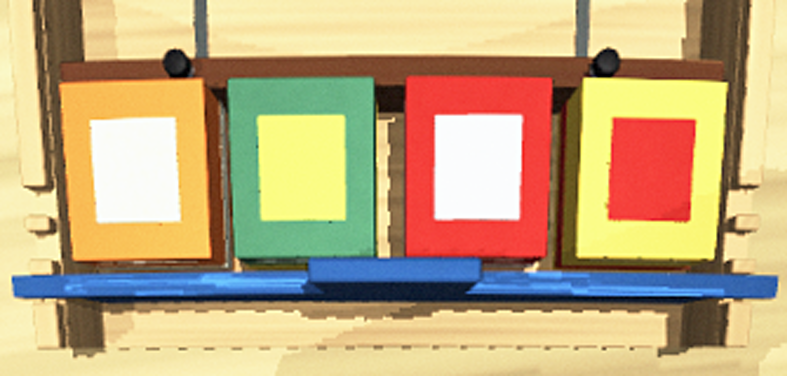

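```bash
python3 - <<'E'
from push import *
T=np.load('pics/fin1.npy')
R_=lambda uv,z:(onz('wrist',uv,z,T)[:,:2]-t)@M
c=lambda *a:[(150+x/2.35,y/2.35) for x,y in a]
print('backs 4..1',R_(c((60,83),(203,79),(229,79),(374,77),(404,76),(553,77),(583,80),(728,82)),68))
print('fronts',R_(c((75,261),(212,260),(234,259),(374,259),(404,258),(546,258),(576,261),(712,261)),68))
print('bar back',R_(c((62,64),(390,57),(722,62)),53)); print('bar front',R_(c((222,88),(390,84),(565,86)),53))
print('ear tops',R_(c((15,277),(774,276),(15,297),(774,296)),74))
E
```

```text
backs 4..1 [[  27.363  155.032]
 [  27.355   87.726]
 [  27.147   75.654]
 [  27.421    8.746]
 [  27.848   -5.05 ]
 [  28.014  -73.772]
 [  26.965  -87.753]
 [  27.905 -156.016]]
fronts [[ -52.6    154.015]
 [ -53.148   87.063]
 [ -52.796   76.409]
 [ -53.149    9.12 ]
 [ -52.692   -5.26 ]
 [ -52.348  -73.489]
 [ -53.58   -88.055]
 [ -52.558 -154.563]]
bar back [[  40.521  159.256]
 [  40.93     1.429]
 [  41.466 -158.28 ]]
bar front [[ 27.792  82.008]
 [ 28.923   1.437]
 [ 28.734 -82.47 ]]
ear tops [[ -59.979  181.829]
 [ -59.451 -183.35 ]
 [ -69.252  182.778]
 [ -68.727 -184.305]]
```

```bash
python3 - <<'E'
from h import *
s=bot.read_state(); print(s['t'],s['contact_force'],s['width']); print(bot.close_job())
E
```

```text
28.3167 [-0.176  0.152 -0.006] 50.235715203023986
the job is handed in; nothing more can be done
None
```

The job is done and handed in at 28.3 s. I gripped the blue board by its tab and pushed the four cartons back against the stop bar. I then hung the board in the front notch pair (rack x = -65) and let go.

- **Row:** in the last wrist picture all four carton backs lie at rack x 27.0–28.0 mm. The bar's front face reads 27.8–28.9 mm there, so they are home and square to about 1 mm. The scene picture, which is less sharp, had the carton backs scattering by about 2 mm. I therefore pushed a second time, lightly turned towards the +y end, and the cartons did not move visibly.
- **Force:** the highest push force I logged was about 4 N. The board tipped about 0.1 rad in the fingers while it pressed, and it sprang back straight when I drew away.
- **Notch choice:** the row's front ended at about rack x -52, which overlaps the middle pair. The front pair is the closest one clear of the cartons.
- **Board:** it bottomed out with its lower edge 12.2 mm above the bench (12 mm expected). Both ears read rack x ≈ -64.5 mm after I let go.
- **Other things:** the jar, packet, purple carton and (while it was in view) the tin looked unmoved in the pictures. I did not look at the tin again after the board left the box. The robot was touching nothing at hand-in.
- **Disagreement:** the different views of the rack disagreed by 1–2.5 mm in rack x. I corrected for this by lining the board up with the rack's notches in the same picture.

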